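Pull the reject, line up the cover stud and hold the shielded box shut

TASK

One of the three filter modules in the open shielded test box wears a reject clip on its top: take it out and put it in the empty reject bin at the side, leaving the two good modules standing in their nests. Then swing the box's cover down, turn the wing of its quarter-turn stud until the stud lines up with the slot below it, and press the front of the cover down flush against the frame with a steady, moderate push. Finish while still holding it pressed with the gripper - do not let go or lock the stud - because the leakage reading is taken under your push.

Things in the scene. Friction and masses are not known exactly. Their poses are not given: they have to be found in the camera images.
- testbox: Open-topped aluminium test box, fixed: 200 mm deep (x), 280 wide (y), 75 high, walls 8 mm. Origin: centre of its underside on the bench; x from its front wall to its hinge side, z up. Three nests along y (x = +15 mm, y = -76, 0, +76, floor 10 mm up, ridges 6 mm high) hold the modules. Hinge line: along y at x = +100, z = 75. A springy gasket strip on the front rim stands 4 mm above it.
- slot (a point): Mouth centre of the slot for the stud, in a steel block inside the front wall of the box (x -92 to -52 mm, y -26 to +26, top 61 mm above the bench). Slot 11 x 32 mm, long side along the box's y.
- cover: Box cover, 210 x 280 x 8 mm, 0.55 kg. Origin: on the hinge, mid-width, at its underside; x from its front edge (x = -208 mm) to the hinge, y along the hinge, z out of its outer face (at z = 8 mm). Shut flush its axes are parallel to the box's. It starts standing open, leaning back 0.09 to 0.23 rad past upright (stop 0.25), inner face to the robot, wing on the far face.
- cover_hinge (a point): Middle of the cover's hinge axis, 75 mm above the bench. The hinge is damped and holds the open cover; pushed over 0.5 rad past upright towards shut, the cover sinks by itself in about 2 s. With the stud not lined up it stops on the stud, front edge about 14 mm too high.
- cover_front (a point): Point on the cover's underside 200 mm from the hinge, mid-width, over the front rim. 75 mm above the bench when flush. With the stud lined up the cover rests on the gasket with this point 3 to 4 mm too high; about 6 N of push near the front edge brings it flush. Keep the push below 60 N.
- wing: Steel wing of the quarter-turn stud, 172 mm from the hinge, mid-width. Origin: stud axis at the cover's outer face; y along the wing, x across, z out of the cover. Boss 24 mm across, 6 mm high; wing 42 mm long, 9 thick, from 6 to 28 mm above the cover. The crossbar under the cover is parallel to the wing and passes the slot when the wing is parallel to the cover's front edge (cover's y).
- wing_grip (a point): On the stud axis, 20 mm above the cover's outer face, mid-wing. The wing starts 0.75 to 1.45 rad clockwise (looking onto the outer face) of lined up; turn it counter-clockwise to its stop, 0.03 rad past lined up. It takes about 0.05 N m and stays put. Two index ribs on the cover, 2 mm high, 31 to 49 mm either side of the stud, show the lined-up direction.
- reject: Module with the reject clip: can 36 x 36 mm with a 38 mm square top plate, top 45 mm above its underside, about 0.16 kg. A spring clip (34 x 15 mm) over its +y edge holds an upright cardboard tag (30 mm wide along x, 3 thick, at y = +10) up to 69 mm. Origin: centre of its underside; axes parallel to the box's. Stands in one of the nests; there is most room to grip it across x.
- reject_mid (a point): Middle of the reject module's can, 22 mm above the centre of its underside.
- module_a: A good filter module: the same can without a clip, two short terminals on top, 51 mm high. Origin: centre of its underside; z up. Stays in its nest.
- module_b: The other good filter module, as module_a. Stays in its nest.
- reject_bin: Reject bin: empty open grey plastic box, fixed, 150 mm (x) x 140 mm (y) x 60 mm high, walls and floor 4 mm. Origin: centre of its underside; z up. Stands left or right of the test box; a wooden rack of adapters stands on the other side.
Not all that is in view belongs to the job. What is shaped like the reject but green or orange is not meant.

How it is judged:
By the outcome, as a careful person would: the job done as asked, in the order asked, and still so for the second after the job is handed in, while the arm keeps its last pose, push and grip.
It also fails if it takes over 58 s, if anything falls off the work surface, if the arm or the gripper's body presses on something with over 40 N, if the wrist force passes 120 N, or if a joint passes its speed limit or range.

ROBOT

A 6-joint arm with a two-finger parallel gripper is mounted at the origin on the work surface. World frame = base frame: x ahead of the robot, y to its left, z up, the work surface at z = 0. Lengths are in m, angles in rad, forces in N, time in s.
With the tool pointing down it reaches from about 0.375 to 0.9 m from the base axis. Payload 3.1 kg.
Tool frame: the origin (TCP) lies between the finger pads; the fingertips stand 25 mm ahead of it and the grasp point (between the pads) lies 6 mm ahead of it; y points along the fingers, x is the direction in which the jaws open and shut, and the axes are right-handed (so a half turn about y gives the same grasp; the last joint's range is limited). The gripper opens to 87 mm and grips with 3 to 60 N. Pads are 19 mm wide; open, the fingers measure 117 mm over their backs; the gripper's body (75 mm by 190 mm) begins 51 mm behind the grasp point.
Start: joints at [-1.516, 0.527, 1.433, -0, 1.181, -0.178], TCP at [0.145, -0.608, 0.248] pointing down, gripper open.
Joint ranges: [-3.08, 3.08], [-0.75, 2.2], [0.22, 2.44], [-1.43, 4.57], [0, 2.65], [-2.85, 2.85]. Speed limits (rad/s): [2.79, 2.79, 3.14, 3.14, 3.14, 3.14].

INTERFACE

Orientations are given as a unit quaternion [x, y, z, w].
In Python, from rig import robot gives the robot as it stands.
- The arm moves only by the tool carry_out, never from a script. Its argument "moves" is a list of rows, each a list of 7 numbers: the opening, from 0 (shut) to 1 (fully open), then the shift along the tool's x, y, z in cm, then the turn, a rotation vector about the tool's x, y, z in rad. In form: [[grip, x, y, z, rx, ry, rz], ...]. A call has 1 to 20 rows; each row is the pose to reach, as a shift and turn from the pose commanded when the call began, along the tool's axes at that moment; what a row does not reach only later rows make up. A row lasts 1/10 s, in which the tool goes at most 50 mm and 8.59 degrees, less where a joint would pass 70% of its speed; a pose out of reach is approached as far as the arm can. A call with a gripper value outside its range is refused whole. The fingers move at their own pace and stop on an object; "force" is the grip in N (left out, the last holds). Time passes only in rows, so rows that repeat a pose let the fingers close. It gives the time, the measured TCP pose, the force and the opening at its end, in the units of the state.
- robot.get_obs(): the state, without advancing time (a new reading comes with each control period).
- robot.camera(name): name is "scene" or "top" or "wrist"; returns the picture (480x640x3 uint8, red, green, blue); there is no depth.
- robot.camera_params(name): a dict with "fx", "fy", "cx", "cy" (pixels), "k1" (the pictures are not rectified: a ray, as slopes to the right and down, at radius r is drawn at 1 + k1 r^2 times it, then the intrinsics apply), "extrinsics" (4x4, takes a point from camera to world coordinates); the wrist camera has in their place "mount" (4x4, takes a point from camera to tool coordinates, whose origin is the TCP and whose axes are the tool frame's). Camera axes: x right, y down, z forward; pixel columns grow to the right and rows downward; lengths in m; the calibration is good to about 2 mm. A picture is of the moment at which its call begins: read the wrist's pose just before it. camera_params takes no time and is no camera call.
- robot.hand_in(): hands the job in, once; it reports no verdict.
The state is a dict: "time": time; "q": joint angles; "joint_velocities": joint speeds; "joint_torque": joint torques, N m; "position": TCP position; "tool_rot": TCP orientation; "ft_force": force on the tool from outside, world axes, zero at the start; "moment": the same for the moment, N m; "grip_width": finger opening in m.
Only numpy, scipy, OpenCV 4.12 (cv2) and the standard library are available. Lean on these libraries where they do the work, as an engineer would, in place of code of your own. Each camera call takes 0.05 s, during which the arm holds its last target.

## Working session

There is one attempt and no reset: what is moved stays moved. The work goes in short steps, Python scripts to look and compute and a tool call to move; the robot and the scene stay as the last step left them, time stands still between calls to the robot, and variables do not carry over. Pictures are saved under pics/ and viewed, and the job is handed in when it is done.

Besides the shell and the picture viewer there is one more tool, called as a command line: name --pt "numbers of a row" for each row, then --argument value for the rest. carry_out: Moves the arm, as the interface text tells. Its arguments: {"type":"object","properties":{"moves":{"type":"array"},"force":{"type":"number"}},"required":["moves"]}

```bash
ls; mkdir -p pics
python3 - <<'E'
from rig import robot
import cv2,numpy as np
np.set_printoptions(precision=4,suppress=True)
print(robot.get_obs())
for n in ["scene","top","wrist"]:
    im=robot.camera(n); cv2.imwrite(f"pics/{n}0.png",im[:,:,::-1]); print(n,robot.camera_params(n))
E
```

```text
pics
{'time': 0.0, 'q': array([-1.5155,  0.5285,  1.4339, -0.    ,  1.1813, -0.1785]), 'joint_velocities': array([ 0.0009, -0.0008,  0.0008,  0.0004, -0.0008, -0.0009]), 'joint_torque': array([  0.0004, -44.0042, -17.6593,   0.0632,   0.0582,  -0.0002]), 'position': array([ 0.1448, -0.6073,  0.2466]), 'tool_rot': array([-0.5543,  0.4388, -0.4378,  0.5555]), 'ft_force': array([ 0.1105,  0.2585, -0.9161]), 'moment': array([ 0.074 , -0.0165, -0.0008]), 'grip_width': 0.0868922309090161}
scene {'fx': 595.5087993659366, 'fy': 595.5087993659366, 'cx': 322.30382014865614, 'cy': 239.8736826026053, 'k1': -0.14178036230893823, 'extrinsics': array([[-0.992 ,  0.0955, -0.083 ,  0.6744],
       [ 0.1257,  0.6655, -0.7357,  0.7738],
       [-0.015 , -0.7403, -0.6722,  0.8209],
       [ 0.    ,  0.    ,  0.    ,  1.    ]])}
top {'fx': 601.8493098740571, 'fy': 601.8493098740571, 'cx': 313.28080026885885, 'cy': 241.1331741589196, 'k1': -0.11216939549295878, 'extrinsics': array([[ 0.0295, -0.9844,  0.1737,  0.3881],
       [-0.9995, -0.0279,  0.0114, -0.0064],
       [-0.0064, -0.174 , -0.9847,  1.1343],
       [ 0.    ,  0.    ,  0.    ,  1.    ]])}
wrist {'fx': 381.3044570744756, 'fy': 381.3044570744756, 'cx': 327.24238025847745, 'cy': 239.74090955561738, 'k1': -0.03760821870833513, 'mount': array([[ 1.    , -0.0013,  0.0002, -0.0006],
       [-0.0006, -0.2529,  0.9675, -0.1361],
       [-0.0012, -0.9675, -0.2529,  0.069 ],
       [ 0.    ,  0.    ,  0.    ,  1.    ]])}
```

View pics/scene0.png

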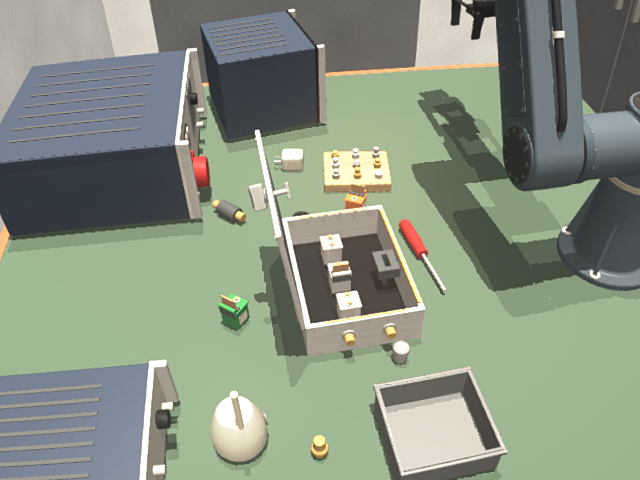

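View pics/top0.png

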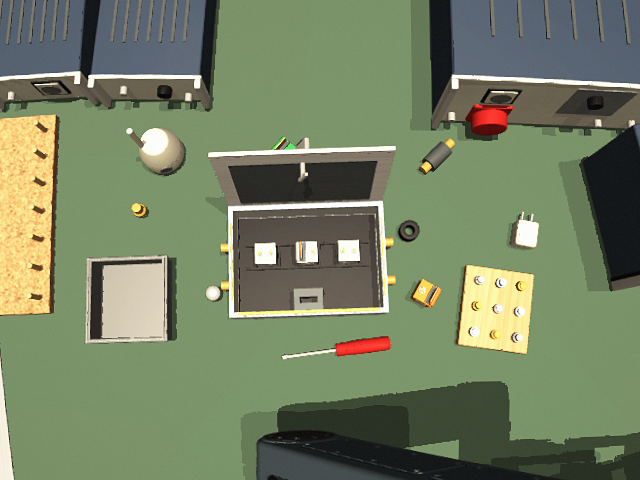

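View pics/wrist0.png

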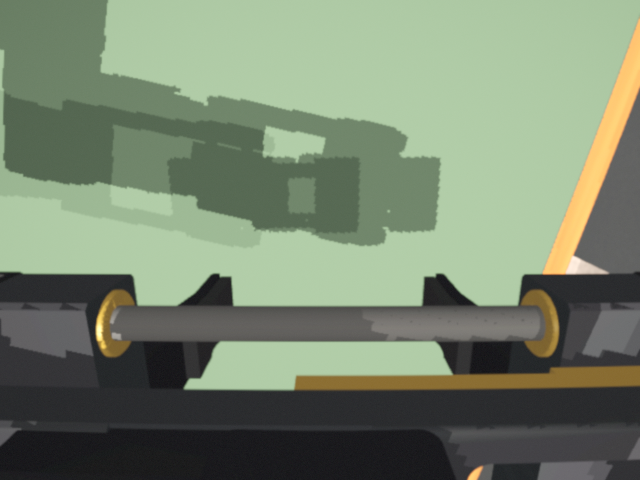

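```bash
cat > h.py <<'E'
import numpy as np,cv2
from rig import robot
from scipy.spatial.transform import Rotation as R
np.set_printoptions(precision=4,suppress=True)
def ext(n,o=None):
    p=robot.camera_params(n)
    if n!="wrist": return p,p["extrinsics"]
    T=np.eye(4);T[:3,:3]=R.from_quat(o["tool_rot"]).as_matrix();T[:3,3]=o["position"]
    return p,T@p["mount"]
def ray(n,uv,o=None):
    p,E=ext(n,o)
    K=np.array([[p["fx"],0,p["cx"]],[0,p["fy"],p["cy"]],[0,0,1.]])
    q=cv2.undistortPoints(np.array([[uv]],float),K,np.array([p["k1"],0,0,0.])).ravel()
    return E[:3,3],E[:3,:3]@np.array([q[0],q[1],1])
def onz(n,uv,z,o=None):
    c,d=ray(n,uv,o); return c+d*(z-c[2])/d[2]
def tri(vs):
    A=np.zeros((3,3));b=np.zeros(3)
    for v in vs:
        c,d=ray(*v); d=d/np.linalg.norm(d);P=np.eye(3)-np.outer(d,d);A+=P;b+=P@c
    x=np.linalg.solve(A,b)
    return x,[np.linalg.norm(np.cross(x-ray(*v)[0],ray(*v)[1]/np.linalg.norm(ray(*v)[1]))) for v in vs]
def proj(n,X,o=None):
    p,E=ext(n,o); X=np.linalg.inv(E)@np.append(X,1)
    K=np.array([[p["fx"],0,p["cx"]],[0,p["fy"],p["cy"]],[0,0,1.]])
    return cv2.projectPoints(X[None,:3],np.zeros(3),np.zeros(3),K,np.array([p["k1"],0,0,0.]))[0].ravel()
def crop(im,x0,y0,x1,y1,s,name):
    cv2.imwrite(name,cv2.resize(im[y0:y1,x0:x1],None,fx=s,fy=s,interpolation=cv2.INTER_CUBIC))
E
python3 - <<'E'
from h import *
t=cv2.imread("pics/top0.png"); s=cv2.imread("pics/scene0.png")
crop(t,200,140,400,330,4,"pics/tc.png"); crop(s,230,120,430,360,2.5,"pics/sc.png")
E
```

```text
(no output)
```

View pics/tc.png

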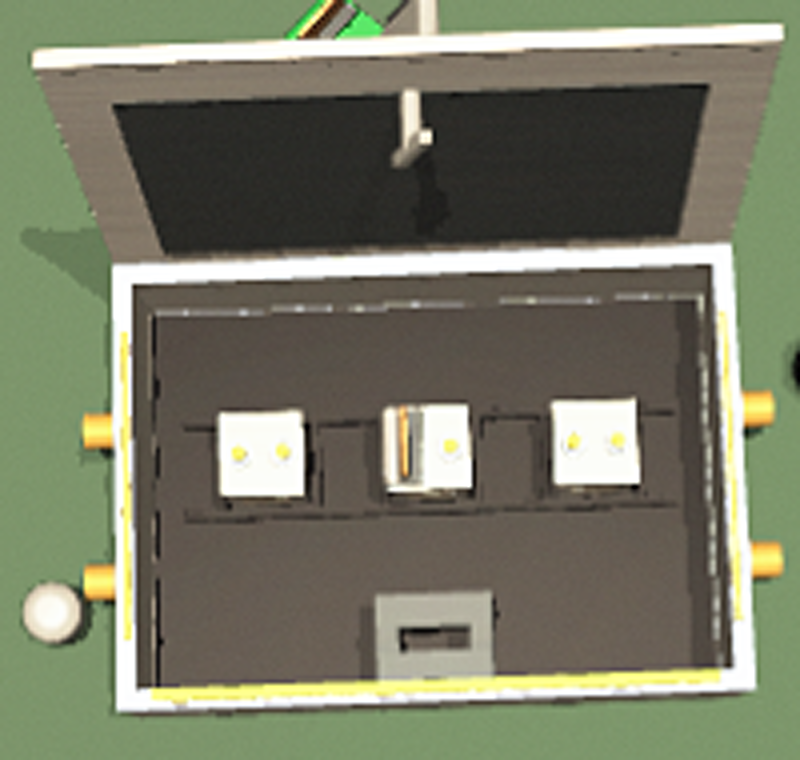

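View pics/sc.png

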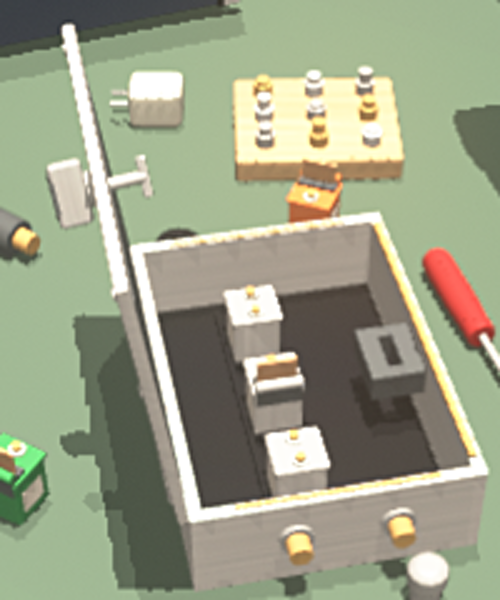

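Run:
```python
from h import *
T=lambda u,v:(200+u/4,140+v/4)
S=lambda u,v:(230+u/2.5,120+v/2.5)
# corners FL(+y) FR BL BR
ct=dict(FL=(117,706),FR=(756,686),BL=(113,266),BR=(733,246))
P={k:onz("top",T(*v),.075) for k,v in ct.items()}
for k,v in P.items(): print(k,v)
cs=dict(FL=(485,463),BL=(192,518),FR=(380,215),BR=(133,250))
for k,v in cs.items(): print('s',k,onz("scene",S(*v),.075))
for k in ct: print(k,np.linalg.norm(P['FL']-P['FR'])); break
m=np.array([[-.1,.14],[-.1,-.14],[.1,.14],[.1,-.14]])
w=np.array([P[k][:2] for k in ['FL','FR','BL','BR']])
def fit(m,w):
    a,b=m-m.mean(0),w-w.mean(0); th=np.arctan2((a[:,0]*b[:,1]-a[:,1]*b[:,0]).sum(),(a*b).sum())
    Rm=np.array([[np.cos(th),-np.sin(th)],[np.sin(th),np.cos(th)]]); t=w.mean(0)-Rm@m.mean(0)
    return th,t,w-(m@Rm.T+t)
print(fit(m,w))
w2=np.array([onz("scene",S(*cs[k]),.075)[:2] for k in ['FL','FR','BL','BR']]); print(fit(m,w2))
# slot
for n,uv in (("top",T(435,637)),("scene",S(391,350))): print("slot",n,onz(n,uv,.061))
# modules tops
for nm,uv in (("A",(261,454)),("R",(428,448)),("B",(595,443))): print(nm,onz("top",T(*uv),.055))
# wing crossbar & cover front edge corner
print("covL",tri([("top",T(33,50)),("scene",(230+68/2.5,120+30/2.5))]))
# bin rims
for uv in ((86,257),(168,256),(168,342),(86,343)): print("bin",onz("top",uv,.06))
```

```text
FL [0.4364 0.1495 0.075 ]
FR [ 0.4534 -0.1307  0.075 ]
BL [0.6343 0.1618 0.075 ]
BR [ 0.6514 -0.1186  0.075 ]
s FL [0.4348 0.1421 0.075 ]
s BL [0.6332 0.1613 0.075 ]
s FR [ 0.4522 -0.1251  0.075 ]
s BR [ 0.6501 -0.1102  0.075 ]
FL 0.2807194862838398
(np.float64(0.06095046849507561), array([0.5439, 0.0155]), array([[ 0.0009,  0.0004],
       [ 0.0008, -0.0004],
       [-0.0008,  0.0005],
       [-0.0008, -0.0005]]))
(np.float64(0.07114953705603534), array([0.5426, 0.017 ]), array([[ 0.002 , -0.0075],
       [-0.0006,  0.0047],
       [ 0.0008, -0.0025],
       [-0.0022,  0.0053]]))
slot top [0.4721 0.011  0.061 ]
slot scene [0.4713 0.0131 0.061 ]
A [0.5532 0.0927 0.055 ]
R [0.5582 0.0169 0.055 ]
B [ 0.5626 -0.0588  0.055 ]
covL (array([0.6536, 0.1337, 0.4164]), [np.float64(0.028742598938157175), np.float64(0.028742598938157237)])
bin [0.5362 0.423  0.06  ]
bin [0.5427 0.2695 0.06  ]
bin [0.388  0.2592 0.06  ]
bin [0.38   0.4094 0.06  ]
```

Run:
```python
from h import *
o=robot.get_obs();print(o["time"],o["q"]);print(R.from_quat(o["tool_rot"]).as_matrix())
T=lambda u,v:(200+u/4,140+v/4)
# cover: inner face top corners; box frame at yaw .061
a=.061;C=np.array([.5439,.0155])
Rm=np.array([[np.cos(a),-np.sin(a)],[np.sin(a),np.cos(a)]])
def W(x,y,z): return np.append(C+Rm@[x,y],z)
# predicted outer top edge for several leans
for l in (.09,.13,.17,.21,.25):
    f=lambda s,y,n:W(.1+s*np.sin(l)+n*np.cos(l),y,.075+s*np.cos(l)-n*np.sin(l))
    print(l,[(proj("top",f(.208,y,n))-[200,140])*4 for y in(.14,-.14) for n in (0,.008)],[(proj("scene",f(.208,.14,n))-[230,120])*2.5 for n in(0,.008)])
```

```text
0.15 [-1.5155  0.5283  1.4336 -0.      1.1814 -0.1785]
[[ 0.2317 -0.0001  0.9728]
 [-0.9728  0.0017  0.2317]
 [-0.0016 -1.      0.0003]]
0.09 [array([33.4502, 86.0223]), array([33.8813, 66.0824]), array([789.08  ,  61.3222]), array([787.5375,  41.424 ])] [array([142.261 , 281.3114]), array([127.9143, 284.2575])]
0.13 [array([33.9768, 65.4698]), array([34.5615, 46.0086]), array([787.4211,  40.8177]), array([785.7781,  21.4075])] [array([127.3899, 284.5974]), array([113.1373, 287.9719])]
0.17 [array([34.6621, 45.4344]), array([35.3969, 26.499 ]), array([785.6597,  20.8398]), array([783.9219,   1.9644])] [array([112.6307, 288.3256]), array([ 98.5081, 292.12  ])]
0.21 [array([35.5024, 25.9644]), array([36.3832,  7.5989]), array([783.8017,   1.4366]), array([781.9752, -16.8603])] [array([ 98.0207, 292.4868]), array([ 84.0636, 296.6911])]
0.25 [array([36.4933,  7.1047]), array([ 37.5156, -10.6499]), array([781.8536, -17.3473]), array([779.9446, -35.0248])] [array([ 83.5966, 297.07  ]), array([ 69.8396, 301.6729])]
```

carry_out --pt "0.62 -51.2 3 54.7 0 -2.97 0" --pt "0.62 -51.2 3 54.7 0 -2.97 0" --pt "0.62 -51.2 3 54.7 0 -2.97 0" --pt "0.62 -51.2 3 54.7 0 -2.97 0" --pt "0.62 -51.2 3 54.7 0 -2.97 0" --pt "0.62 -51.2 3 54.7 0 -2.97 0" --pt "0.62 -51.2 3 54.7 0 -2.97 0" --pt "0.62 -51.2 3 54.7 0 -2.97 0" --pt "0.62 -51.2 3 54.7 0 -2.97 0" --pt "0.62 -51.2 3 54.7 0 -2.97 0" --pt "0.62 -51.2 3 54.7 0 -2.97 0" --pt "0.62 -51.2 3 54.7 0 -2.97 0" --pt "0.62 -51.2 3 54.7 0 -2.97 0" --pt "0.62 -51.2 3 54.7 0 -2.97 0" --pt "0.62 -51.2 3 54.7 0 -2.97 0" --pt "0.62 -51.2 7 54.7 0 -2.97 0" --pt "0.62 -51.2 7.8 54.7 0 -2.97 0" --pt "0.62 -51.2 7.8 54.7 0 -2.97 0" --pt "0.62 -51.2 7.8 54.7 0 -2.97 0" --pt "0.62 -51.2 7.8 54.7 0 -2.97 0" --force 30

```text
time: 2.15
position: [0.5581, 0.017, 0.169]
tool_rot: [-0.482, -0.516, 0.517, 0.483]
ft_force: [0.2, 0.1, 0.2]
grip_width: 0.0539
```

Run:
```python
from h import *
o=robot.get_obs();print(o);print(R.from_quat(o["tool_rot"]).as_matrix())
im=robot.camera("wrist");cv2.imwrite("pics/w1.png",im[:,:,::-1])
a=.061;C=np.array([.5439,.0155])
Rm=np.array([[np.cos(a),-np.sin(a)],[np.sin(a),np.cos(a)]])
for y in (.019,-.019):
  for x in (-.004,.034): print(proj("wrist",np.append(C+Rm@[x,y],.055),o))
```

```text
{'time': 2.15, 'q': array([-0.1696,  0.5444,  1.6758, -0.    ,  0.9225, -1.8084]), 'joint_velocities': array([-0.0025, -0.0054, -0.0017, -0.0004,  0.0006, -1.1717]), 'joint_torque': array([  0.0791, -40.287 , -13.3746,  -0.0432,   0.0716,   0.6984]), 'position': array([0.5581, 0.017 , 0.169 ]), 'tool_rot': array([-0.4824, -0.5165,  0.5169,  0.483 ]), 'ft_force': array([0.2352, 0.1412, 0.1765]), 'moment': array([ 0.0683, -0.1654,  0.0051]), 'grip_width': 0.05392188242551785}
[[-0.0679 -0.0011 -0.9977]
 [ 0.9977  0.0002 -0.0679]
 [ 0.0002 -1.      0.0011]]
[354.2339 218.7453]
[352.9292 272.4487]
[297.4217 218.4216]
[298.1964 272.1445]
```

View pics/w1.png

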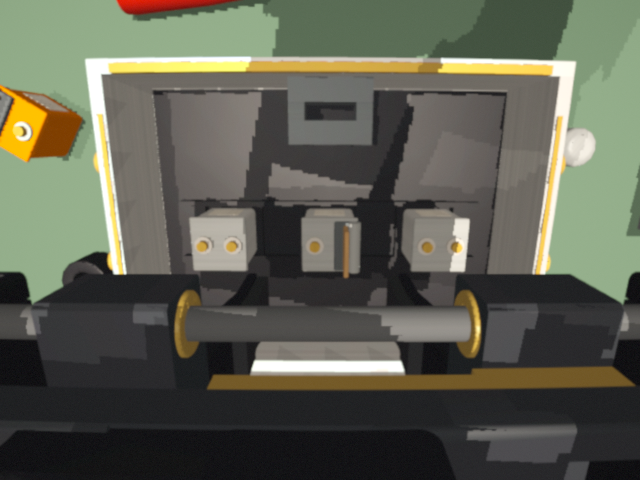

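Run:
```python
from h import *
o=robot.get_obs();print(o["position"],o["q"],R.from_quat(o["tool_rot"]).as_matrix()[:,0])
im=robot.camera("wrist");cv2.imwrite("pics/w2.png",im[:,:,::-1]); crop(im[:,:,::-1],200,180,460,320,3,"pics/w2c.png")
a=.061;C=np.array([.5439,.0155])
Rm=np.array([[np.cos(a),-np.sin(a)],[np.sin(a),np.cos(a)]])
for y in (.019,-.019):
  for x in (-.004,.034): print((proj("wrist",np.append(C+Rm@[x,y],.055),o)-[200,180])*3)
print([(proj("wrist",np.append(C+Rm@[x,y],z),o)) for x,y,z in ((-.1,.14,.075),(-.1,-.14,.075),(-.072,0,.061))])
```

```text
[0.5581 0.0169 0.1691] [-0.1697  0.5442  1.6757 -0.0001  0.9225 -1.8111] [-0.0706  0.9975  0.0001]
[463.3639 116.0118]
[458.9891 277.042 ]
[293.0012 114.5926]
[294.8643 275.7117]
[array([573.2537,  62.514 ]), array([80.8104, 58.1069]), array([326.8891, 111.27  ])]
```

View pics/w2c.png

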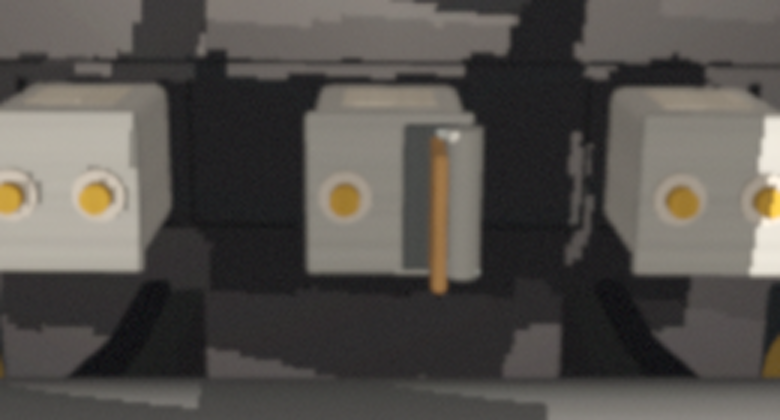

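View pics/w2.png

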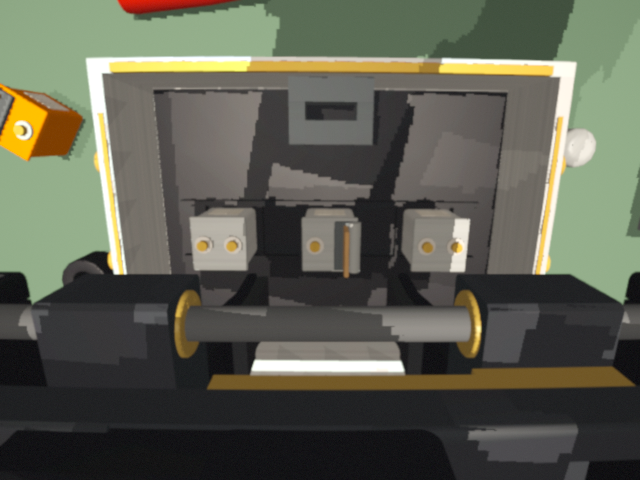

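carry_out --pt "0.62 0.2 4 0 0 0 0" --pt "0.62 0.2 8 0 0 0 0" --pt "0.62 0.2 11 0 0 0 0" --pt "0.62 0.2 12.4 0 0 0 0" --pt "0.62 0.2 12.4 0 0 0 0" --pt "0.62 0.2 12.4 0 0 0 0" --pt "0.3 0.2 12.4 0 0 0 0" --pt "0.3 0.2 12.4 0 0 0 0" --pt "0.3 0.2 12.4 0 0 0 0" --pt "0.3 0.2 12.4 0 0 0 0" --pt "0.3 0.2 12.4 0 0 0 0" --pt "0.3 0.2 12.4 0 0 0 0" --force 25

```text
time: 3.45
position: [0.5589, 0.0186, 0.0466]
tool_rot: [0.485, 0.516, -0.515, -0.484]
ft_force: [-0.2, -0.8, 6.8]
grip_width: 0.0359
```

Run:
```python
from h import *
o=robot.get_obs();print(o["time"],o["position"],o["ft_force"],o["grip_width"])
im=robot.camera("wrist");cv2.imwrite("pics/w3.png",im[:,:,::-1])
```

```text
3.45 [0.5589 0.0186 0.0466] [-0.1817 -0.7958  6.8027] 0.03591759200748149
```

View pics/w3.png

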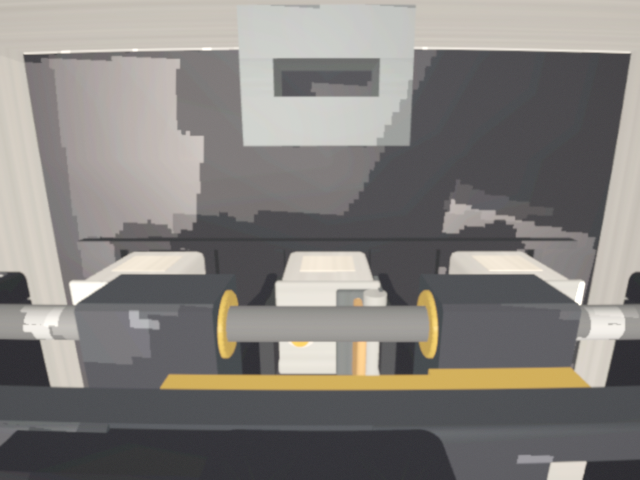

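carry_out --pt "0.3 0 -3 0 0 0 0" --pt "0.3 0 -7 0 0 0 0" --pt "0.3 0 -11 0 0 0 0" --pt "0.3 2 -13 0.5 0 0 0" --pt "0.3 6 -13 1.5 0 0 0" --pt "0.3 10 -13 2.5 0 0 0" --pt "0.3 14 -13 3.5 0 0 0" --pt "0.3 18 -13 4.5 0 0 0" --pt "0.3 22 -13 5.5 0 0 0" --pt "0.3 26 -13 6.5 0 0 0" --pt "0.3 30 -13 7.5 0 0 0" --pt "0.3 32.7 -13 7.5 0 0 0" --pt "0.3 32.7 -13 7.5 0 0 0" --pt "0.3 32.7 -13 7.5 0 0 0"

```text
time: 4.9
position: [0.4622, 0.3407, 0.1751]
tool_rot: [-0.484, -0.515, 0.516, 0.484]
ft_force: [-0.1, -0.3, -1.1]
grip_width: 0.0358
```

Run:
```python
from h import *
o=robot.get_obs();print(o["time"],o["position"],o["ft_force"],o["grip_width"])
im=robot.camera("scene");cv2.imwrite("pics/s4.png",im[:,:,::-1])
```

```text
4.9 [0.4622 0.3407 0.1751] [-0.1026 -0.2651 -1.0533] 0.03579529246557198
```

View pics/s4.png

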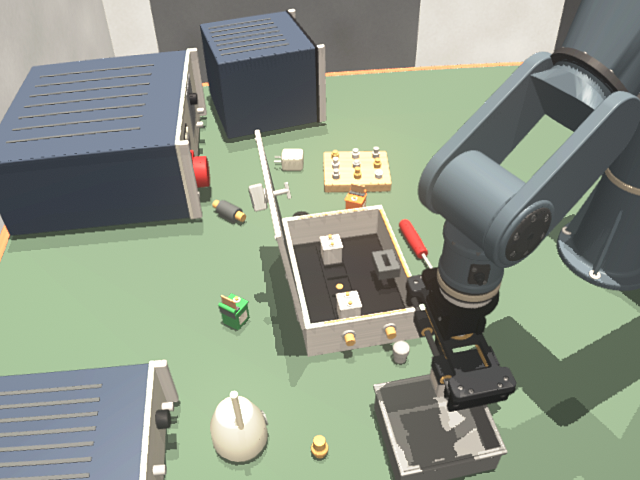

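carry_out --pt "0.3 0 4 0 0 0 0" --pt "0.3 0 8 0 0 0 0" --pt "0.3 0 11 0 0 0 0" --pt "0.3 0 12.8 0 0 0 0" --pt "0.3 0 13.2 0 0 0 0" --pt "0.3 0 13.2 0 0 0 0" --pt "0.65 0 13.2 0 0 0 0" --pt "0.65 0 13.2 0 0 0 0" --pt "0.65 0 13.2 0 0 0 0" --pt "0.65 0 13.2 0 0 0 0" --pt "0.65 0 10 0 0 0 0" --pt "0.65 0 6 0 0 0 0" --pt "0.65 0 1 0 0 0 0" --pt "0.65 0 -4 0 0 0 0" --pt "0.65 0 -8 0 0 0 0"

```text
time: 6.45
position: [0.4633, 0.3408, 0.2591]
tool_rot: [0.485, 0.517, -0.514, -0.484]
ft_force: [0.2, 0.5, -0.0]
grip_width: 0.0565
```

Run:
```python
from h import *
o=robot.get_obs();print(o["time"],o["position"],o["ft_force"],o["grip_width"],o["q"],R.from_quat(o["tool_rot"]).as_matrix())
im=robot.camera("wrist");cv2.imwrite("pics/w5.png",im[:,:,::-1])
```

```text
6.45 [0.4633 0.3408 0.2591] [ 0.2496  0.5496 -0.0398] 0.05651475063857508 [ 0.4401  0.4455  1.5497  0.      1.1429 -1.1932] [[-0.0624  0.0031 -0.998 ]
 [ 0.998   0.0015 -0.0624]
 [ 0.0013 -1.     -0.0032]]
```

View pics/w5.png

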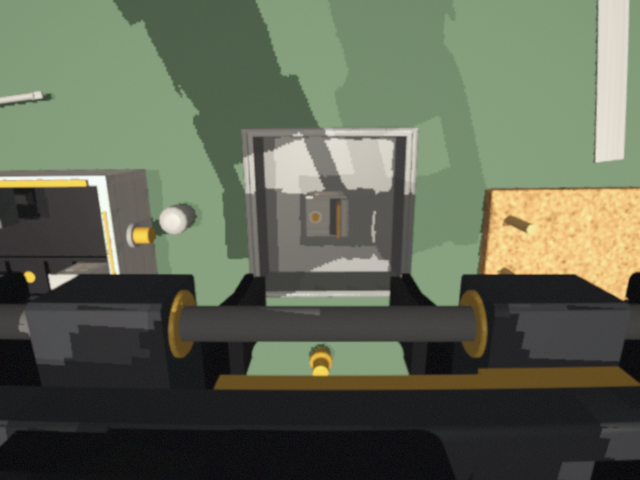

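carry_out --pt "0 0 -4 0 0 0 0" --pt "0 -3 -7 -3 0 0 0" --pt "0 -7 -7 -6.5 0 0 0" --pt "0 -11 -7 -10 0 0 0" --pt "0 -15 -7 -13.5 0 0 0" --pt "0 -19 -7 -17 0 0 0" --pt "0 -22 -7 -20.5 0 0 0" --pt "0 -24 -7 -23 0 0 0" --pt "0 -25.4 -7 -23.5 0 0 0" --pt "0 -25.4 -4 -23.5 0 0 0" --pt "0 -25.4 0 -23.5 0 0 0" --pt "0 -25.4 0 -23.5 0 0 0" --pt "0 -25.4 0 -23.5 0 0 0"

```text
time: 7.8
position: [0.7124, 0.1022, 0.2552]
tool_rot: [-0.483, -0.515, 0.516, 0.485]
ft_force: [0.2, -1.0, 0.8]
grip_width: 0.0006
```

Run:
```python
from h import *
o=robot.get_obs();print(o["time"],o["position"],o["ft_force"],o["grip_width"],o["q"])
im=robot.camera("scene");cv2.imwrite("pics/s6.png",im[:,:,::-1])
```

```text
7.8 [0.7124 0.1022 0.2552] [ 0.1731 -1.0264  0.8   ] 0.0006420486869751337 [-0.0125  0.6562  1.156   0.0001  1.3318 -1.6462]
```

View pics/s6.png

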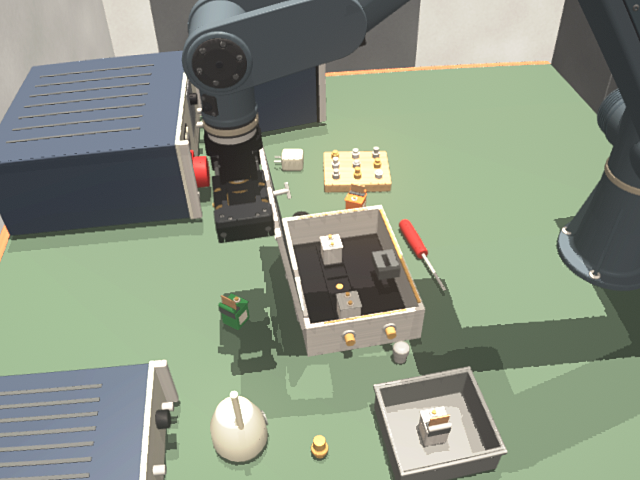

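carry_out --pt "0 0 0 1.5 0 0 0" --pt "0 0 0 3 0 0 0" --pt "0 0 0 4.5 0 0 0" --pt "0 0 0 6 0 0 0" --pt "0 0 0 7.5 0 0 0" --pt "0 0 0 9 0 0 0" --pt "0 0 0 10.5 0 0 0"

```text
time: 8.55
position: [0.611, 0.0955, 0.2593]
tool_rot: [0.487, 0.518, -0.513, -0.481]
ft_force: [2.3, 0.7, -1.7]
grip_width: 0.0002
```

Run:
```python
from h import *
o=robot.get_obs();print(o["time"],o["position"],o["ft_force"],o["grip_width"],o["q"])
im=robot.camera("scene");cv2.imwrite("pics/s7.png",im[:,:,::-1])
```

```text
8.55 [0.611  0.0955 0.2593] [ 2.3446  0.6694 -1.7029] 0.0002455266714724999 [-0.0256  0.5021  1.4443  0.0002  1.185  -1.6592]
```

View pics/s7.png

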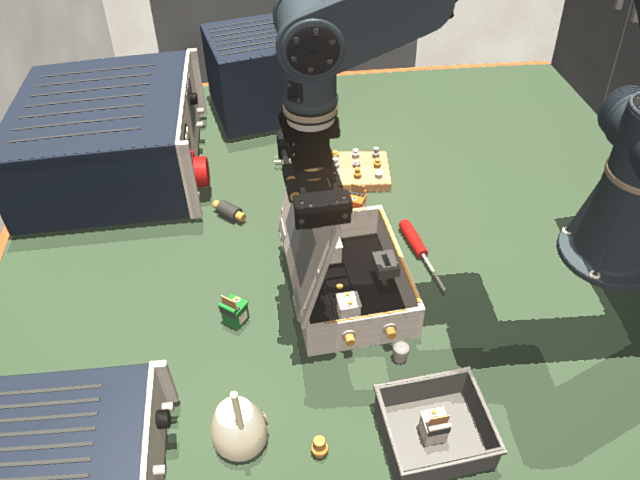

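Cover is moving. Continue to about 0.6 rad past upright, then retreat up.

carry_out --pt "0 0 0 1.5 0 0 0" --pt "0 0 0 3 0 0 0" --pt "0 0 0 4.5 0 0 0" --pt "0 0 0 6 0 0 0" --pt "0 0 0 7 0 0 0" --pt "0 0 0 7.5 0 0 0" --pt "0 0 0 7.5 0 0 0"

```text
time: 9.3
position: [0.5338, 0.0906, 0.2566]
tool_rot: [0.485, 0.516, -0.515, -0.484]
ft_force: [-1.6, -0.4, -0.1]
grip_width: 0.0004
```

Run:
```python
from h import *
o=robot.get_obs();print(o["time"],o["position"],o["ft_force"],o["grip_width"],o["q"])
im=robot.camera("scene");cv2.imwrite("pics/s8.png",im[:,:,::-1])
```

```text
9.3 [0.5338 0.0906 0.2566] [-1.6022 -0.4299 -0.0505] 0.0004384645527590706 [-0.0384  0.4035  1.6334  0.      1.103  -1.6717]
```

View pics/s8.png

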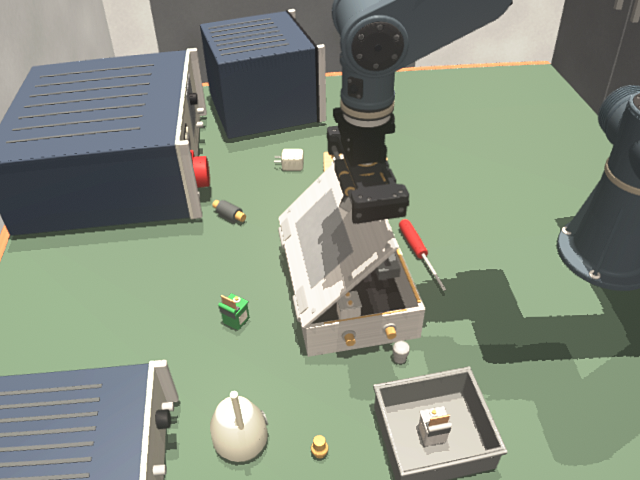

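carry_out --pt "0.3 0 -3 0 0 0 0" --pt "0.3 -1 -5 1 0 0.3 0" --pt "0.3 -7.5 -5 6.7 0 2.57 0" --pt "0.3 -7.5 -5 6.7 0 2.57 0" --pt "0.3 -7.5 -5 6.7 0 2.57 0" --pt "0.3 -7.5 -5 6.7 0 2.57 0" --pt "0.3 -7.5 -5 6.7 0 2.57 0" --pt "0.3 -7.5 -5 6.7 0 2.57 0" --pt "0.3 -7.5 -5 6.7 0 2.57 0" --pt "0.3 -7.5 -5 6.7 0 2.57 0" --pt "0.3 -7.5 -5 6.7 0 2.57 0" --pt "0.3 -7.5 -5 6.7 0 2.57 0" --pt "0.3 -7.5 -5 6.7 0 2.57 0" --pt "0.3 -7.5 -5 6.7 0 2.57 0" --pt "0.3 -7.5 -5 6.7 0 2.57 0" --pt "0.3 -7.5 -5 6.7 0 2.57 0" --pt "0.3 -7.5 -5 6.7 0 2.57 0" --pt "0.3 -7.5 -5 6.7 0 2.57 0" --pt "0.3 -7.5 -5 6.7 0 2.57 0" --pt "0.3 -7.5 -5 6.7 0 2.57 0"

```text
time: 11.35
position: [0.4721, 0.0113, 0.3057]
tool_rot: [-0.631, 0.318, -0.319, 0.631]
ft_force: [-0.5, 0.0, -0.8]
grip_width: 0.0256
```

Run:
```python
from h import *
robot.camera("top");robot.camera("top")
o=robot.get_obs();print(o["time"],o["position"],o["ft_force"],o["grip_width"],o["q"],R.from_quat(o["tool_rot"]).as_matrix())
im=robot.camera("wrist");cv2.imwrite("pics/w9.png",im[:,:,::-1])
np.save("o9.npy",np.r_[o["position"],o["tool_rot"]])
im=robot.camera("scene");cv2.imwrite("pics/s9.png",im[:,:,::-1])
```

```text
11.45 [0.4718 0.0114 0.3056] [ 0.5187 -0.3565 -0.4033] 0.025955761172352272 [-0.2134  0.2456  1.7279 -0.      1.1678  0.7215] [[ 0.5939  0.0002  0.8045]
 [-0.8045 -0.      0.5939]
 [ 0.0002 -1.      0.0001]]
```

View pics/w9.png

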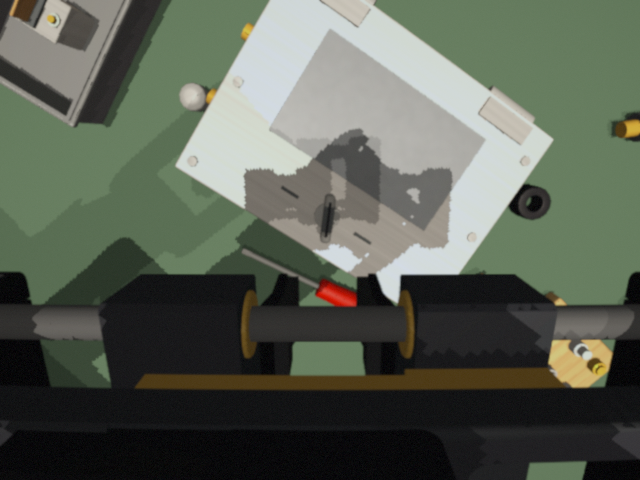

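View pics/s9.png

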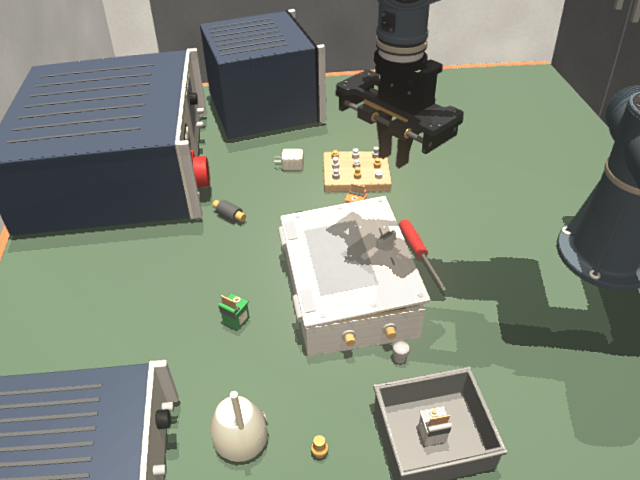

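Run:
```python
from h import *
im=cv2.imread("pics/w9.png")
c=cv2.convertScaleAbs(im[160:270,260:400],alpha=1.8,beta=0)
crop(c,0,0,140,110,5,"pics/w9c.png")
```

```text
(no output)
```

View pics/w9c.png

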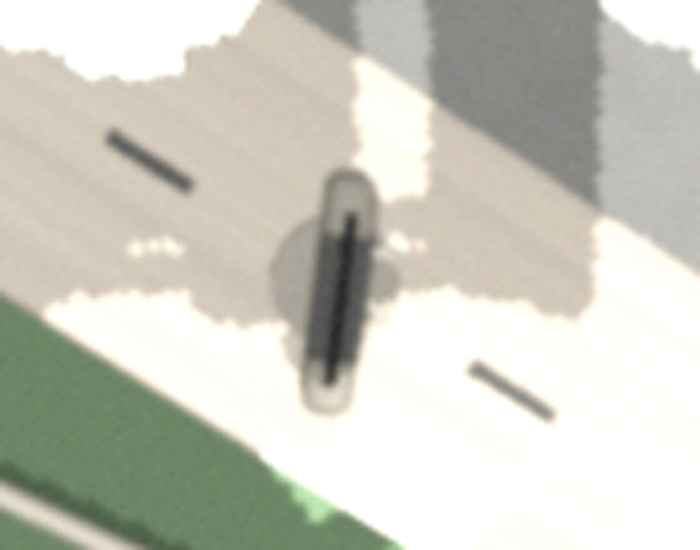

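Run:
```python
from h import *
v=np.load("o9.npy");o=dict(position=v[:3],tool_rot=v[3:])
P=lambda u,w:(260+u/5,160+w/5)
f=lambda uv,z:onz("wrist",P(*uv),z,o)
a,b=f((350,217),.123),f((330,383),.123)
print(a,b,np.arctan2(*(a-b)[[1,0]]),np.linalg.norm(a-b))
a,b=f((353,178),.12),f((327,407),.12)
print("ends",a,b,(a+b)/2,np.arctan2(*(a-b)[[1,0]]),np.linalg.norm(a-b))
r=[f(u,.098) for u in((110,136),(190,186),(472,368),(552,416))]
print(r,sum(r)/4,np.arctan2(*((r[0]+r[1]-r[2]-r[3])[[1,0]])),np.linalg.norm(r[0]-r[3]))
```

```text
[0.487  0.0202 0.123 ] [0.4617 0.0058 0.123 ] 0.5176556228245994 0.029074690993973185
ends [0.4923 0.0234 0.12  ] [0.4573 0.0032 0.12  ] [0.4748 0.0133 0.12  ] 0.5242678706465086 0.04038295915524464
[array([0.4701, 0.0612, 0.098 ]), array([0.4713, 0.0443, 0.098 ]), array([ 0.4746, -0.0174,  0.098 ]), array([ 0.4761, -0.0351,  0.098 ])] [0.473  0.0132 0.098 ] 1.629577305527861 0.09644821997098932
```

carry_out --pt "0.35 0 4 0.3 0 0.115 0" --pt "0.35 0 8 0.3 0 0.115 0" --pt "0.35 0 11 0.3 0 0.115 0" --pt "0.35 0 12 0.3 0 0.115 0" --pt "0.35 0 12 0.3 0 0.115 0" --pt "0.35 0 12 0.3 0 0.115 0"

```text
time: 12.15
position: [0.4749, 0.013, 0.1865]
tool_rot: [-0.611, 0.354, -0.356, 0.612]
ft_force: [0.3, 0.2, 0.7]
grip_width: 0.0302
```

Run:
```python
from h import *
o=robot.get_obs();print(o["time"],o["position"],R.from_quat(o["tool_rot"]).as_matrix())
im=robot.camera("wrist")[:,:,::-1];cv2.imwrite("pics/w10.png",im)
np.save("o10.npy",np.r_[o["position"],o["tool_rot"]])
c=cv2.convertScaleAbs(im[130:350,180:480],alpha=1.6,beta=20)
crop(c,0,0,300,220,2.6,"pics/w10c.png")
```

```text
12.15 [0.4749 0.013  0.1865] [[ 0.4961  0.002   0.8683]
 [-0.8683 -0.0004  0.4961]
 [ 0.0014 -1.      0.0016]]
```

View pics/w10c.png

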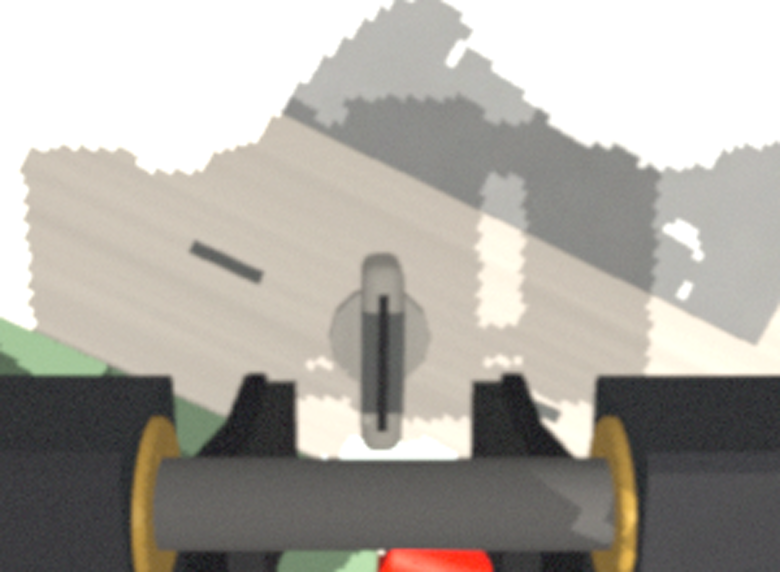

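carry_out --pt "0.35 0 3 0 0 0 0" --pt "0.35 0 5 0 0 0 0" --pt "0.35 0 5.6 0 0 0 0" --pt "0.35 0 5.6 0 0 0 0" --pt "0 0 5.6 0 0 0 0" --pt "0 0 5.6 0 0 0 0" --pt "0 0 5.6 0 0 0 0" --pt "0 0 5.6 0 0 0 0" --pt "0 0 5.6 0 0 0 0" --force 20

```text
time: 13.1
position: [0.4743, 0.0133, 0.1302]
tool_rot: [-0.611, 0.355, -0.355, 0.612]
ft_force: [-1.1, 0.5, 5.7]
grip_width: 0.0093
```

Run:
```python
from h import *
o=robot.get_obs();print(o["time"],o["position"],o["ft_force"],o["moment"],o["grip_width"])
im=robot.camera("wrist")[:,:,::-1];cv2.imwrite("pics/w11.png",im)
im=robot.camera("scene")[:,:,::-1];crop(im,270,120,490,320,3,"pics/s11.png")
```

```text
13.1 [0.4743 0.0133 0.1302] [-1.0715  0.4583  5.742 ] [ 0.2851  0.2052 -0.0509] 0.009275945785692753
```

View pics/w11.png

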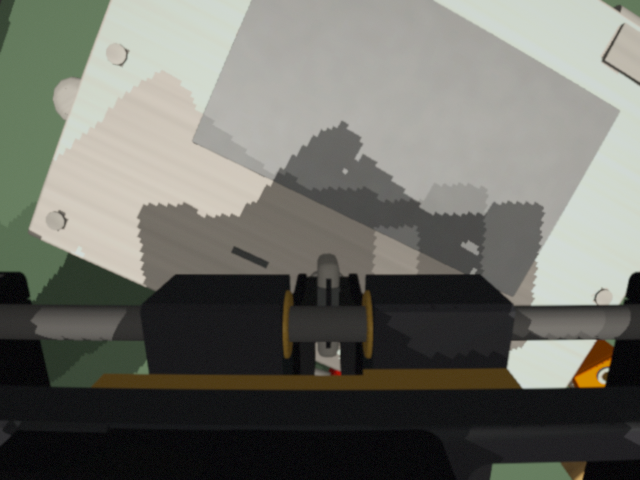

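View pics/s11.png

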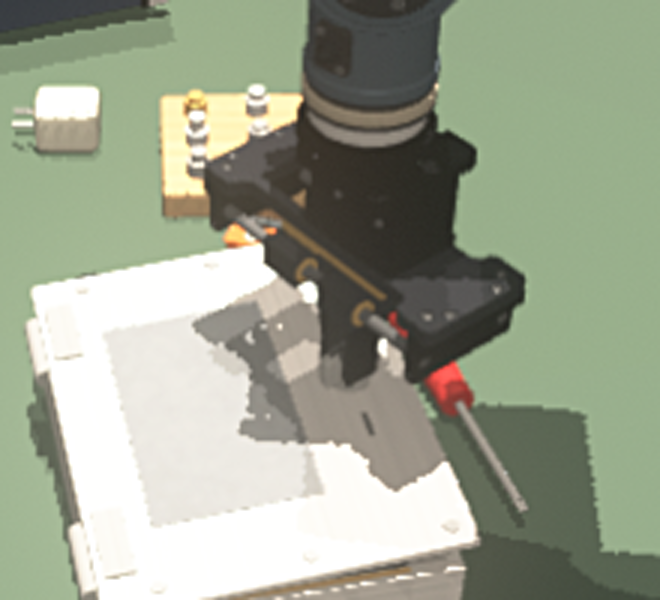

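carry_out --pt "0 0 0 0 0 -0.1 0" --pt "0 0 0 0 0 -0.2 0" --pt "0 0 0 0 0 -0.3 0" --pt "0 0 0 0 0 -0.4 0" --pt "0 0 0 0 0 -0.5 0" --pt "0 0 0 0 0 -0.6 0" --pt "0 0 0 0 0 -0.7 0" --pt "0 0 0 0 0 -0.8 0" --pt "0 0 0 0 0 -0.9 0" --pt "0 0 0 0 0 -1.0 0" --pt "0 0 0 0 0 -1.06 0" --pt "0 0 0 0 0 -1.1 0" --pt "0 0 0 0 0 -1.13 0" --pt "0 0 0 0 0 -1.13 0" --pt "0 0 0 0 0 -1.13 0"

```text
time: 14.7
position: [0.4734, 0.0134, 0.1289]
tool_rot: [-0.706, -0.027, 0.028, 0.707]
ft_force: [1.8, 2.2, -7.2]
grip_width: 0.0092
```

Run:
```python
from h import *
o=robot.get_obs();print(o["time"],o["position"],o["ft_force"],o["moment"],o["grip_width"]);M=R.from_quat(o["tool_rot"]).as_matrix();print(M,np.arctan2(M[1,0],M[0,0]))
im=robot.camera("wrist")[:,:,::-1];cv2.imwrite("pics/w12.png",im)
im=robot.camera("scene")[:,:,::-1];crop(im,270,120,490,370,3,"pics/s12.png")
```

```text
14.7 [0.4734 0.0134 0.1289] [ 1.7952  2.2407 -7.1871] [ 0.4032 -0.0884 -0.071 ] 0.009167534048682622
[[ 0.997  -0.0015 -0.0771]
 [ 0.0771  0.0006  0.997 ]
 [-0.0015 -1.      0.0007]] 0.07713516358134703
```

View pics/w12.png

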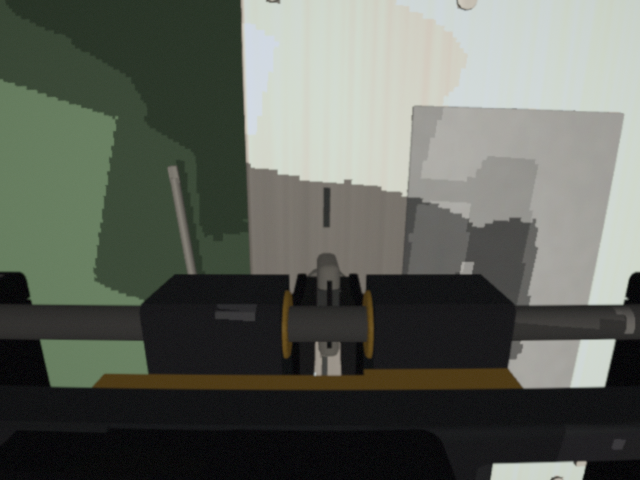

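View pics/s12.png

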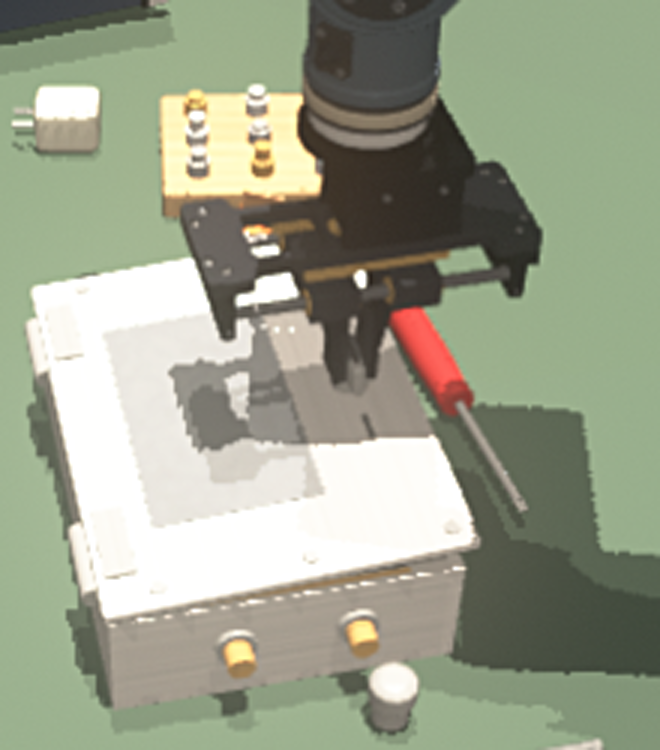

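carry_out --pt "0 0 0.3 0 0 0 0" --pt "0 -0.1 0.6 0 0 0 0" --pt "0 -0.1 0.9 0 0 0 0" --pt "0 -0.1 0.9 0 0 0 0"

```text
time: 15.2
position: [0.4719, 0.0133, 0.1204]
tool_rot: [-0.706, -0.027, 0.028, 0.707]
ft_force: [-3.0, 0.7, -1.0]
grip_width: 0.009
```

carry_out --pt "0 0 0.2 0 0 0 0" --pt "0 0 0.3 0 0 0 0" --pt "0 0 0.4 0 0 0 0" --pt "0 0 0.4 0 0 0 0" --pt "0 0 0.4 0 0 0 0"

```text
time: 15.7
position: [0.4716, 0.0133, 0.1177]
tool_rot: [-0.707, -0.027, 0.028, 0.707]
ft_force: [-7.3, 0.1, 12.3]
grip_width: 0.0092
```

Run:
```python
from h import *
o=robot.get_obs();print(o["time"],o["position"],o["ft_force"],o["moment"],o["grip_width"])
im=robot.camera("scene")[:,:,::-1];crop(im,270,120,490,370,3,"pics/s13.png")
```

```text
15.7 [0.4716 0.0133 0.1177] [-7.2514  0.1039 12.3307] [ 0.2835  1.0621 -0.0417] 0.00918028864750252
```

View pics/s13.png

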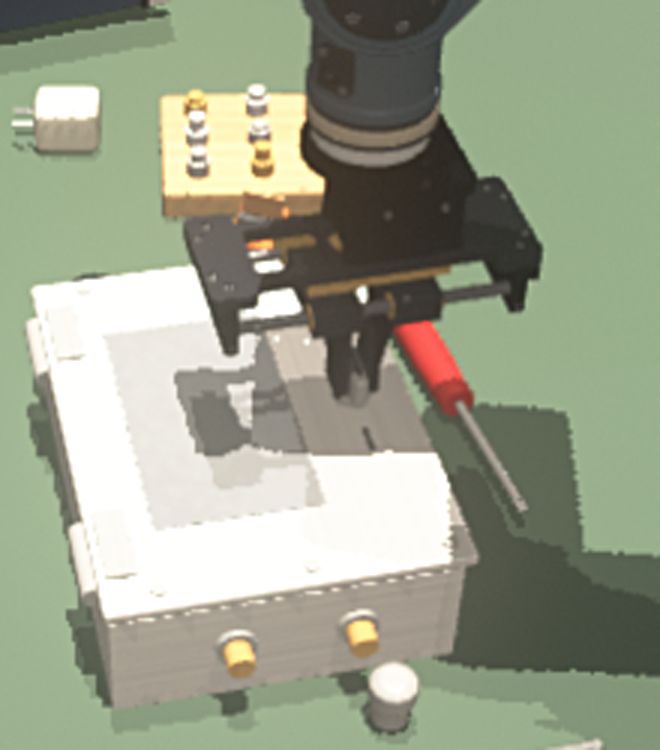

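carry_out --pt "0 -0.1 0.1 0 0 0 0" --pt "0 -0.15 0.2 0 0 0 0" --pt "0 -0.15 0.2 0 0 0 0" --pt "0 -0.15 0.2 0 0 0 0" --pt "0 -0.15 0.2 0 0 0 0"

```text
time: 16.25
position: [0.4715, 0.0131, 0.1173]
tool_rot: [0.707, 0.028, -0.027, -0.706]
ft_force: [-8.3, 2.7, 26.0]
grip_width: 0.009
```

Run:
```python
from h import *
o=robot.get_obs();print(o["time"],o["position"],o["ft_force"],o["moment"],o["grip_width"],R.from_quat(o["tool_rot"]).as_matrix())
im=robot.camera("scene")[:,:,::-1];cv2.imwrite("pics/s14f.png",im);crop(im,290,290,440,370,5,"pics/s14.png")
im=robot.camera("wrist")[:,:,::-1];cv2.imwrite("pics/w14.png",im)
im=robot.camera("top")[:,:,::-1];cv2.imwrite("pics/t14.png",im)
```

```text
16.25 [0.4715 0.0131 0.1173] [-8.2995  2.6985 26.0175] [ 0.5312  1.1401 -0.0796] 0.009019594600786779 [[ 0.9969  0.002  -0.0781]
 [ 0.0781 -0.0004  0.9969]
 [ 0.002  -1.     -0.0005]]
```

View pics/s14.png

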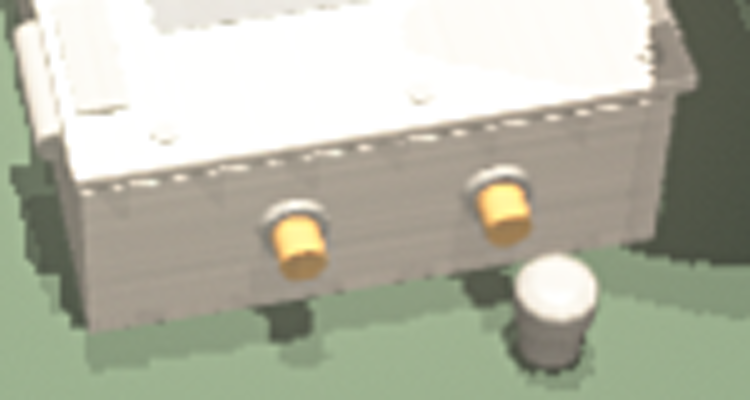

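View pics/t14.png

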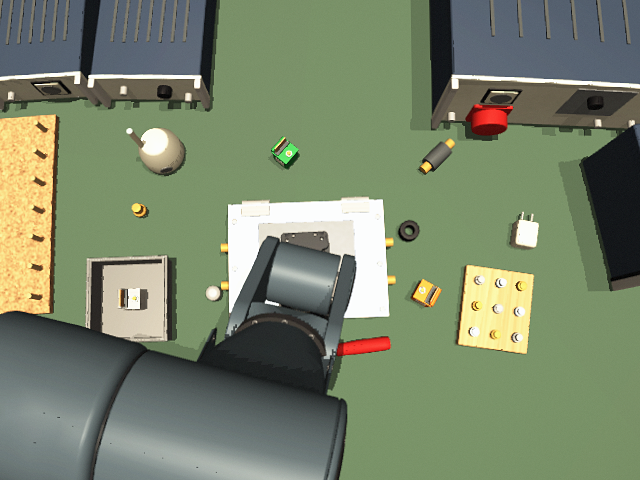

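Run:
```python
from h import *
C=np.array([.544,.0165]);a=.067
Rm=np.array([[np.cos(a),-np.sin(a)],[np.sin(a),np.cos(a)]])
W=lambda x,y,z:np.append(C+Rm@[x,y],z)
im=cv2.imread("pics/s14f.png")
c=cv2.resize(cv2.convertScaleAbs(im[295:345,380:440],alpha=.75),None,fx=12,fy=12,interpolation=cv2.INTER_CUBIC)
print({(x,z):proj("scene",W(x,.14,z)).round(1) for x in(-.108,-.1,.05,.09) for z in (.075,.083,.0786,.087)})
cv2.imwrite("pics/s14b.png",c)
s=cv2.imread("pics/s9.png")
b=cv2.resize(cv2.convertScaleAbs(s[295:345,380:440],alpha=.75),None,fx=12,fy=12,interpolation=cv2.INTER_CUBIC);cv2.imwrite("pics/s9b.png",b)
```

```text
{(-0.108, 0.075): array([429.7, 307.8]), (-0.108, 0.083): array([430.2, 304.5]), (-0.108, 0.0786): array([429.9, 306.3]), (-0.108, 0.087): array([430.5, 302.9]), (-0.1, 0.075): array([425.1, 308.5]), (-0.1, 0.083): array([425.6, 305.3]), (-0.1, 0.0786): array([425.3, 307.1]), (-0.1, 0.087): array([425.9, 303.7]), (0.05, 0.075): array([336.6, 323.1]), (0.05, 0.083): array([336.6, 319.9]), (0.05, 0.0786): array([336.6, 321.7]), (0.05, 0.087): array([336.6, 318.3]), (0.09, 0.075): array([312.3, 327.1]), (0.09, 0.083): array([312.1, 323.9]), (0.09, 0.0786): array([312.2, 325.6]), (0.09, 0.087): array([312.1, 322.3])}
```

View pics/s14b.png

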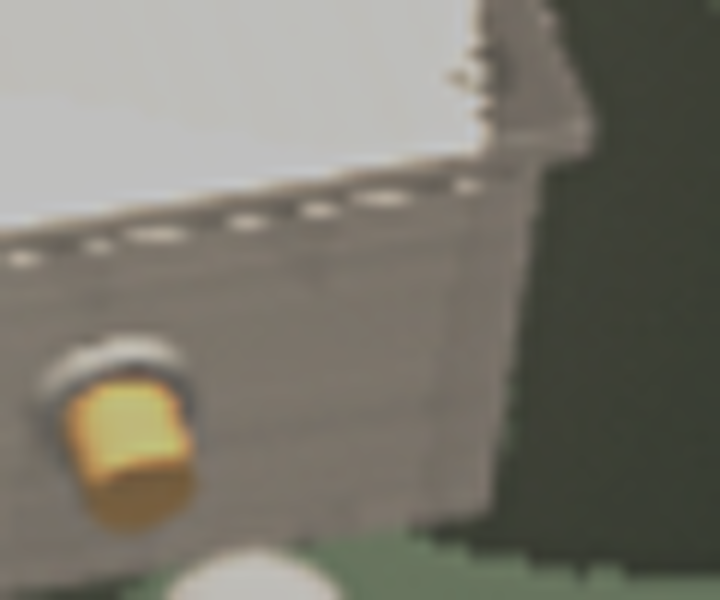

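View pics/s9b.png

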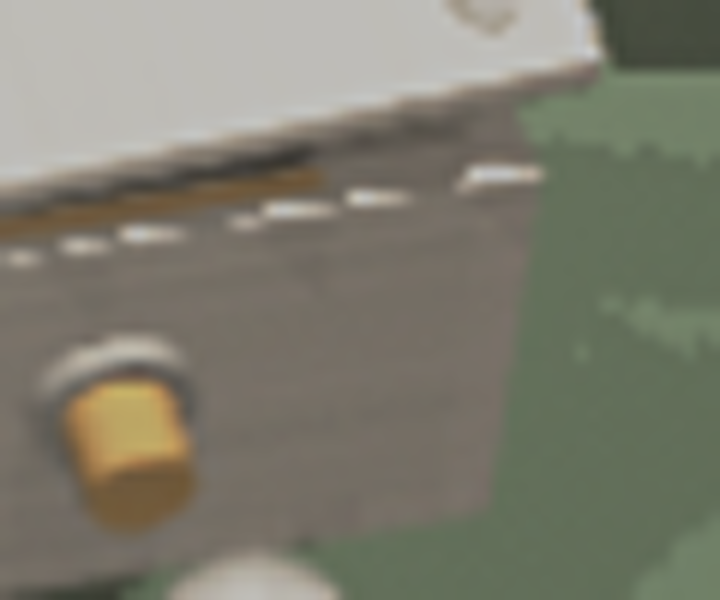

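View pics/w14.png

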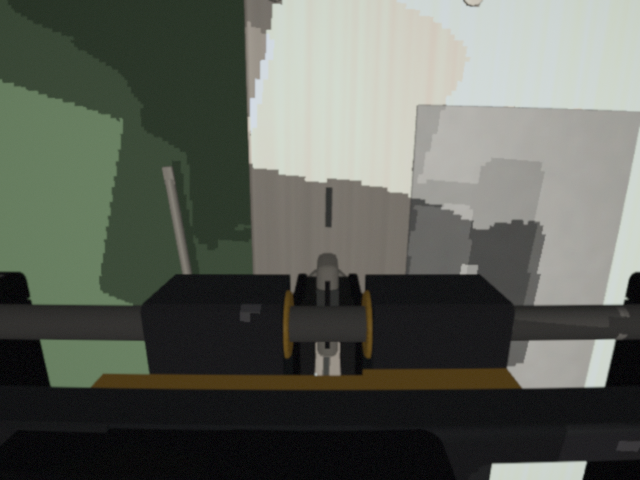

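Run:
```python
from h import *
o=robot.get_obs();print(o["time"],o["position"],o["ft_force"],o["grip_width"])
print(robot.hand_in())
```

```text
16.4 [0.4715 0.0131 0.1173] [-6.7898  2.3338 24.6916] 0.008869064013992258
the job is handed in; nothing more can be done
None
```

The job is done and handed in at 16.4 s, with the gripper still holding the wing and pressing the cover down. The hand-in reports no verdict.

- **Reject module:** I took the white module with the tag from the middle nest and placed it upright in the reject bin. The two good modules were standing in their nests when last seen, before the cover closed over them.
- **Cover and stud:** I swung the cover down from behind. I then turned the wing about 1.13 rad counter-clockwise until it was parallel to the index ribs, and lowered the cover.
- **Final push:** The last reading was about 25 N of downward push, with about 7 N sideways. The last 2 mm step down added about 14 N with only 0.4 mm of movement, so the cover was on solid contact.
- **Flush check:** The cover's front lower corner appeared at about (429, 308) in the scene picture. The flush position predicts (429.7, 307.8).

The cameras disagreed by 2 to 4 mm and about 0.01 rad on the box pose. I used a value in between, and both grasps still centred.

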